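# Set up the cross-drilling jig for a pipe offcut

### The job

Build up the drill jig for cross-drilling the pipe offcut, in this order: seat the V-block flat on the jig plate inside its six inner locating pins, lay the pipe in the V-groove with its middle over the middle of the block, and stand the bridge astride them with its feet flat on the plate inside the outer pins. Then drop the bush with the wide bore fully home in the hole of the bridge, and leave the narrow-bored bush where it is in the wooden rack.

Things in the scene. Friction and masses are not known exactly. Their poses are not given: they have to be found in the camera images.
- jig_plate: Fixed steel plate 110 (x) x 150 (y) x 12 mm, origin at centre of underside. Upright pins on top, 8 mm across, 10 mm tall, tapered. Inner six at (x,y) = (+-25,+-34), (+-36,0) mm, round a place 64 (x) x 60 (y) for the V-block; outer six at (0,+-62), (+-26,+-49), round a bridge space 44 (x) x 116 (y). Both spaces centred on the plate. 5 mm bolt heads in the corners.
- v_block: Loose steel V-block, 0.6-0.8 kg, 60 mm long in x (groove runs along x), 56 wide in y, 36 high; origin at centre of underside. 90 degree groove in its top, 32 mm wide; flat shoulders 12 mm each side. On the plate its x lies along the plate's x (either way round), 2 mm play each side. Grip across y, fingertips above the pins. The pipe's axis lies 45 mm above its underside once in the groove.
- pipe_offcut: Pipe offcut: grey steel tube, 36 mm diameter, 100 mm long, 0.17 kg, lying on the bench at the start. Origin on its surface, at first under its middle: use pipe_mid instead. Rolls if pushed.
- pipe_mid (a point): Middle of the pipe on its axis, 18 mm above the bench while it lies there; this point's x axis runs along the pipe. In the groove it lies along the V-block's x (either way round), 9 mm above the V-block's shoulders and 20 mm over at each end: keep fingertips at most 7 mm below the axis to clear the shoulders.
- bridge: Loose steel drill bridge, 0.35 kg, an upside-down U: 40 mm thick in x, 112 wide in y, 87 high, legs 14 mm thick; origin at centre of underside, between the feet. Bar from 69 to 87 mm height with a 24 mm through hole straight above the origin. On the plate x lies along the plate's x (either way round), 2 mm play each side. Grip the bar across x, fingertips not below the bar (pipe 6 mm under it).
- bush_wide: Drill bush with the WIDE bore (15 mm), loose, steel, 80 g: shank 20 mm diameter, 20 long, chamfered foot; head 34 mm diameter, 14 tall. Origin at centre of the shank's foot (head from 20 to 34 mm). Stands shank down in one end hole of the rack, head on the rack's top. Home in the bridge: head on the bar, origin 67 mm above the bridge's. Grip the head.
- bush_narrow: Drill bush with the NARROW bore (4 mm), otherwise just like the wide one, in the other end hole of the rack; stays there.
- bush_rack: Light wooden bush rack, fixed: 110 mm (x) by 46 mm (y), 30 mm high, origin at centre of underside; three upright 24 mm holes at x = -34, 0, +34 mm, the middle one empty.

How it is judged:
By the outcome, as a careful person would: the job done as asked, in the order asked, and still so for the second after the job is handed in, with the robot touching nothing.
It also fails if it takes over 102 s, if anything falls off the work surface, if the arm or the gripper's body presses on something with over 40 N, if the wrist force passes 120 N, or if a joint passes its speed limit or range.

### The arm

A 7-joint arm with a two-finger parallel gripper is mounted at the origin on a cart in front of the work surface, level with it; the furniture and walls round the work are solid. World frame = base frame: x ahead of the robot, y to its left, z up, the work surface at z = 0. Lengths are in m, angles in rad, forces in N, time in s.
With the tool pointing down it reaches from about 0.4 to 0.9 m from the base axis. Payload 5.5 kg.
Tool frame: the origin (TCP) lies at the very end of the fingers, on their centre line; the grasp point (between the pads) lies 19 mm behind it; z points along the fingers, y is the line along which they close (so a half turn about z gives the same grasp; the last joint's range is limited). The gripper opens to 85 mm and grips with 20 to 120 N. Pads are 22 mm wide; open, the fingers measure 114 mm over their backs; the gripper's body (76 mm by 85 mm) begins 54 mm behind the grasp point. The pads swing forward as they close: fully open they stand 13 mm farther back than shut.
Start: joints at [1.49, 0.501, -0.427, 1.55, 0.221, 1.138, -0.21], TCP at [0.219, -0.612, 0.201] pointing down, gripper open.
Joint ranges: [-2.88, 2.88], [-0.31, 2.03], [-1.54, 1.56], [0.2, 2.42], [-1.41, 4.55], [0.19, 2.02], [-2.57, 2.57]. Speed limits (rad/s): [2.57, 2.57, 3.14, 3.14, 3.14, 3.14, 3.14].

### API

Orientations are given as a 3x3 rotation matrix whose columns are the frame's x, y, z axes.
In Python, from plant import arm, eyes, ticket gives the robot as it stands (arm), with the cameras (eyes) and the job (ticket). Calls block until the motion is done:
- arm.move_to(position, orientation): joint-space move of the TCP to a pose.
- arm.move_linear(position, rot=None, velocity=0.15, threshold=None): straight line of the TCP; rot=None keeps the orientation; velocity is the mean speed in m/s. With threshold (N) it stops when the force on the tool has changed by that much, and returns True; else False.
- arm.goto_joints(angles): joint-space move.
- arm.command_gripper(opening, f_grip=None): finger opening in m; f_grip is the grip in N (None keeps the last); returns when the fingers have stopped.
- arm.dwell(seconds).
- arm.ik(position, orientation): joint angles nearest the present ones, or None.
- arm.get_obs(): the state.
- eyes.capture(name): name is "scene" or "top" or "wrist"; returns the picture (400x640x3 uint8, red, green, blue); there is no depth.
- eyes.camera_model(name): a dict with "intrinsics" (3x3 intrinsics, pixels), "xyz" and "attitude" of the camera in the world; the wrist camera has in their place "mount" (4x4, takes a point from camera to tool coordinates, whose origin is the TCP and whose axes are the flange's). Camera axes: x right, y down, z forward; pixel columns grow to the right and rows downward; lengths in m; the calibration is good to about 2 mm. A picture is of the moment at which its call begins: read the wrist's pose just before it. camera_model takes no time and is no camera call.
A pose or a line that the arm cannot do raises arm.MotionError and nothing moves.
- ticket.job_done(): hands the job in; it is judged then, once.
The state is a dict: "time_s": time; "q": joint angles; "joint_velocities": joint speeds; "joint_efforts": joint torques, N m; "tool_pos": TCP position; "orientation": TCP orientation; "wrist_force": force on the tool from outside, world axes, zero at the start; "torque": the same for the moment, N m; "width": finger opening in m; "finger_force": force on a finger pad.
Only numpy, scipy, OpenCV 4.12 (cv2) and the standard library are available. Lean on these libraries where they do the work, as an engineer would, in place of code of your own. Each camera call takes 0.05 s, during which the arm holds its last target. There are 200 camera calls.

## Working session

There is one attempt and no reset: what is moved stays moved. The work goes in short steps, each a Python script; the robot and the scene stay as the last script left them, time stands still between calls to the robot, and variables do not carry over. Pictures are saved under pics/ and viewed, at most 14 in all, crops included, and the job is handed in when it is done.

```bash
mkdir -p pics; ls
python3 - <<'E'
from plant import arm, eyes, ticket
import cv2,numpy as np
np.set_printoptions(precision=4,suppress=True)
for n in ["scene","top"]:
    cv2.imwrite(f"pics/{n}0.png",eyes.capture(n)[:,:,::-1])
for n in ["scene","top","wrist"]: print(n,eyes.camera_model(n))
o=arm.get_obs();print(o)
E
```

```text
pics
plant.py
scene {'intrinsics': array([[374.211 ,   0.    , 323.6973],
       [  0.    , 374.211 , 203.3416],
       [  0.    ,   0.    ,   1.    ]]), 'xyz': array([0.1471, 0.6962, 0.5189]), 'attitude': array([[-0.8098, -0.3171,  0.4937],
       [-0.5865,  0.4135, -0.6965],
       [ 0.0167, -0.8535, -0.5208]])}
top {'intrinsics': array([[471.9368,   0.    , 314.255 ],
       [  0.    , 471.9368, 200.9714],
       [  0.    ,   0.    ,   1.    ]]), 'xyz': array([0.4711, 0.0465, 1.3633]), 'attitude': array([[ 0.0188, -0.9966,  0.0807],
       [-0.9998, -0.0182,  0.0085],
       [-0.007 , -0.0809, -0.9967]])}
wrist {'intrinsics': array([[335.574 ,   0.    , 314.3439],
       [  0.    , 335.574 , 196.0064],
       [  0.    ,   0.    ,   1.    ]]), 'mount': array([[ 0.0007, -0.9454, -0.3259,  0.0832],
       [ 1.    ,  0.0002,  0.0016, -0.0001],
       [-0.0014, -0.3259,  0.9454, -0.1734],
       [ 0.    ,  0.    ,  0.    ,  1.    ]])}
{'time_s': 0.1, 'q': array([ 1.4902,  0.5018, -0.4268,  1.5513,  0.2208,  1.1383, -0.2103]), 'joint_velocities': array([-0.0002, -0.0008,  0.0013, -0.0044, -0.0008,  0.0001, -0.0004]), 'joint_efforts': array([ -0.0114, -57.0801,  -5.8391, -28.1744,   0.0103,   0.0055,
         0.    ]), 'tool_pos': array([ 0.2188, -0.6113,  0.2005]), 'orientation': array([[ 0.9415,  0.3371, -0.0005],
       [ 0.3371, -0.9415,  0.0017],
       [ 0.0001, -0.0018, -1.    ]]), 'wrist_force': array([-0.3506,  0.8883, -0.7431]), 'torque': array([ 0.0583,  0.0015, -0.0248]), 'finger_force': 0.0, 'width': 0.08540408068119806}
```

View pics/top0.png

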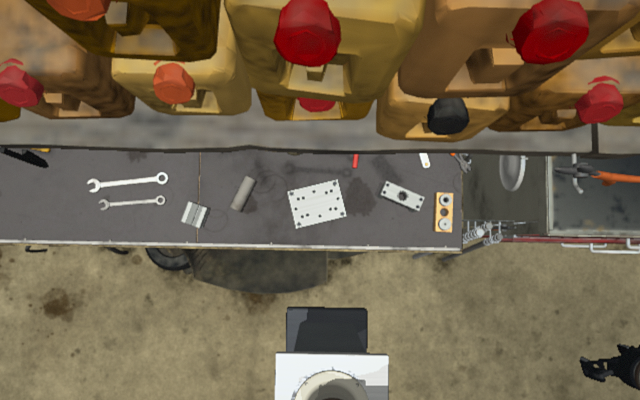

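View pics/scene0.png

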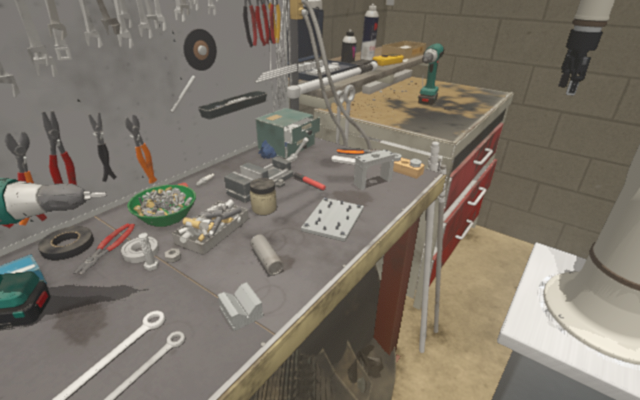

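The top view shows the V-block at about (195,214), the pipe at (243,193), the plate at (317,204), the bridge at (402,195) and the rack at (444,212), with bushes at about (445,200) and (444,225). The scene view agrees. I'll get rough positions from these and then go to wrist views.

```bash
cat > h.py <<'E'
from plant import arm, eyes, ticket
import cv2,numpy as np
np.set_printoptions(precision=4,suppress=True)
def R(a):  # tool down, tool x axis at yaw a; tool y (closing) at a-90deg
    c,s=np.cos(a),np.sin(a); return np.array([[c,s,0],[s,-c,0],[0,0,-1.]])
def cam(name,obs=None):
    m=eyes.camera_model(name)
    if name!="wrist": return m["intrinsics"],m["xyz"],m["attitude"]
    T=m["mount"]; Q=np.array(obs["orientation"])
    return m["intrinsics"],obs["tool_pos"]+Q@T[:3,3],Q@T[:3,:3]
def ray(c,uv,z):
    K,p,A=c; uv=np.atleast_2d(uv).astype(float)
    d=np.c_[uv,np.ones(len(uv))]@np.linalg.inv(K).T@A.T
    return p+d*((z-p[2])/d[:,2])[:,None]
def proj(c,P):
    K,p,A=c; q=(np.atleast_2d(P)-p)@A@K.T; return q[:,:2]/q[:,2:]
def snap(n):
    o=arm.get_obs(); im=eyes.capture("wrist")
    cv2.imwrite(f"pics/{n}.png",im[:,:,::-1]); np.savez(f"pics/{n}.npz",tool_pos=o["tool_pos"],orientation=o["orientation"])
    return im,cam("wrist",o)
def load(n): return cv2.imread(f"pics/{n}.png"),cam("wrist",np.load(f"pics/{n}.npz"))
E
python3 - <<'E'
from h import *
c=cam("top")
for n,uv,z in [("vb",(195,214),.03),("pipe",(243,193),.018),("plate",(317,204),.012),("bridge",(402,195),.087),("b1",(445,200),.044),("b2",(444,225),.044)]: print(n,ray(c,uv,z))
for p,a in [((.45,.27,.27),0),((.45,-.13,.25),0),((.45,0.05,.25),0)]:
    print(arm.ik(np.array(p),R(a)),arm.ik(np.array(p),R(a+np.pi)))
E
```

```text
vb [[0.5359 0.3949 0.03  ]]
pipe [[0.5992 0.2626 0.018 ]]
plate [[0.572  0.0499 0.012 ]]
bridge [[ 0.5951 -0.1804  0.087 ]]
b1 [[ 0.5874 -0.3083  0.044 ]]
b2 [[ 0.5174 -0.3052  0.044 ]]
[-0.411   0.1889 -0.2066  1.787   0.0418  1.1699 -2.2012] [ 0.406   0.4523 -1.2905  1.7646  0.4546  1.2746  0.574 ]
[ 0.9851  0.1554 -0.8293  1.9209  0.1272  1.1185 -1.4648] [ 1.2917  0.2618 -1.2172  1.9148  0.2695  1.1482  1.5438]
[ 1.0314  0.2805 -1.3684  1.9462  0.301   1.1548 -2.0245] [ 1.0837  0.3818 -1.4944  1.9456  0.4107  1.1959  1.0079]
```

Run:
```python
from h import *
for n,p in [("w1",(.5,-.24,.22)),("w2",(.5,.05,.2)),("w3",(.5,.32,.2))]:
    arm.move_to(np.array(p),R(np.pi)); snap(n); o=arm.get_obs(); print(o["time_s"],o["q"],o["tool_pos"])
```

```text
1.8583 [ 1.2469  0.5088 -1.1236  1.7587  0.4928  1.1922  1.5501] [ 0.4995 -0.2413  0.2197]
3.025 [ 0.796   0.4382 -1.1742  1.9003  0.4536  1.1065  1.0109] [0.5006 0.0479 0.1999]
4.125 [ 0.1443  0.5894 -1.058   1.6862  0.5484  1.1969  0.5157] [0.5014 0.3173 0.1996]
```

View pics/w1.png

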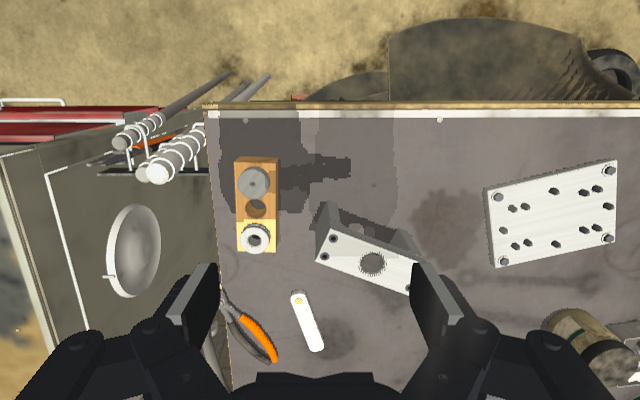

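View pics/w2.png

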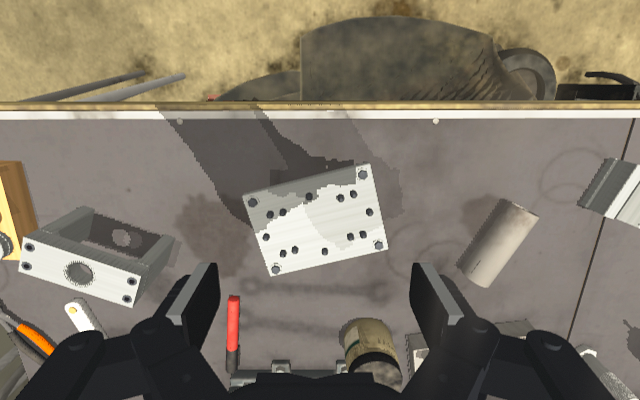

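View pics/w3.png

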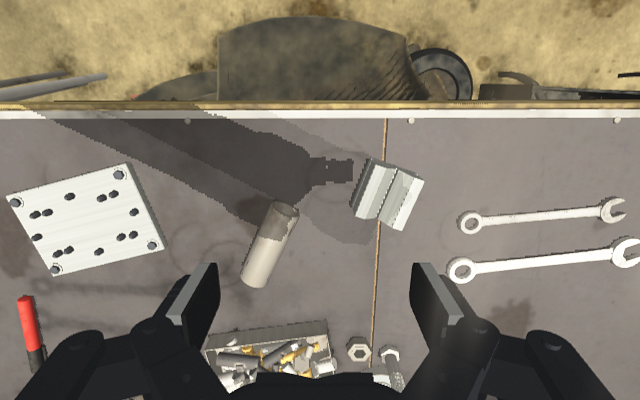

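w1 shows the rack with the narrow bush at (254,183) and the wide bush at (255,238), so the wide one is farther from the robot. The bridge hole is at (373,263). w2 shows the plate's corners at about (243,196), (370,163), (388,248) and (270,276). w3 shows the pipe from (285,207) to (255,285) and the V-block at (387,194). Next I'll zoom in.

Run:
```python
from h import *
def crop(n,u,v,w=130,h=98): 
    im,_=load(n); return cv2.resize(im[v:v+h,u:u+w],(399,299),interpolation=cv2.INTER_CUBIC)
a=np.hstack([crop("w2",238,160,160,120),crop("w3",338,148)]); b=np.hstack([crop("w1",305,195),crop("w3",220,195)])
cv2.imwrite("pics/m1.png",np.vstack([a,b]))
```

```text
(no output)
```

View pics/m1.png

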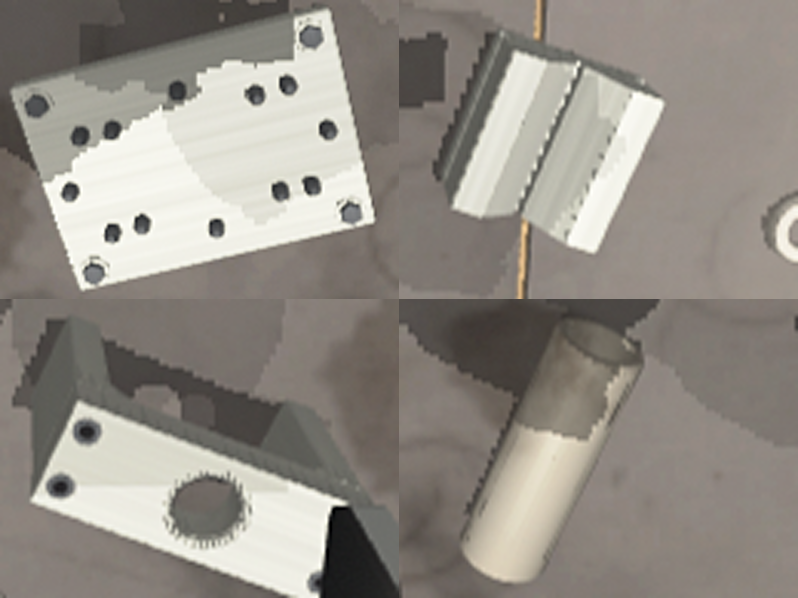

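The crops show 12 dark pins and 4 bolt heads on the plate, crisp V-block top corners, the full bridge hole and the pipe outline. I'll add half-turned views so that wrist-calibration bias cancels, and detect the pins automatically.

```bash
cat >> h.py <<'E'
PINS=np.array([(s*25,t*34) for s in(1,-1) for t in(1,-1)]+[(36,0),(-36,0),(0,62),(0,-62)]+[(s*26,t*49) for s in(1,-1) for t in(1,-1)])/1000.
def rigid(P,Q): # P->Q 2D: angle, trans
    p,q=P-P.mean(0),Q-Q.mean(0)
    a=np.arctan2((p[:,0]*q[:,1]-p[:,1]*q[:,0]).sum(),(p*q).sum())
    M=np.array([[np.cos(a),-np.sin(a)],[np.sin(a),np.cos(a)]])
    return a,Q.mean(0)-M@P.mean(0),M
def plate(im,c,a,t,z=.0165):
    g=cv2.cvtColor(im,cv2.COLOR_BGR2GRAY)
    n,_,st,ce=cv2.connectedComponentsWithStats((g<95).astype(np.uint8))
    ce=ce[(st[:,4]>10)&(st[:,4]<120)]
    W=ray(c,ce,z)[:,:2]
    for k in range(6):
        M=np.array([[np.cos(a),-np.sin(a)],[np.sin(a),np.cos(a)]])
        E=PINS@M.T+t; D=np.linalg.norm(E[:,None]-W[None],axis=2); j=D.argmin(1); ok=D.min(1)<(.012 if k<3 else .005)
        if ok.sum()<4: return None
        a,t,_=rigid(PINS[ok],W[j[ok]])
    return a,t,ok.sum(),np.sqrt((D.min(1)[ok]**2).mean())
E
python3 - <<'E'
from h import *
for y in (.32,.05):
    for yaw in (0,.35,-.35,.7,-.7): print(y,yaw,arm.ik(np.array([.62,y,.2]),R(yaw)))
im,c=load("w2")
C=ray(c,[(243,196),(370,163),(388,248),(270,276)],.012)[:,:2]; print(C,np.linalg.norm(np.diff(C,axis=0),axis=1))
t=C.mean(0); d=C[1]-C[0]; a=np.arctan2(d[1],d[0])-np.pi/2
for n in("w1","w2","w3"): im,c=load(n); print(n,a,t,plate(im,c,a,t))
im,c=load("w3")
m=np.array([(512,48),(663,100),(597,252),(450,208)]); uv=np.c_[338+(m[:,0]-399)*130/399,148+m[:,1]*98/299]
V=ray(c,uv,.036)[:,:2]; print(V,np.linalg.norm(np.diff(V,axis=0,append=V[:1]),axis=1),V.mean(0))
E
```

```text
0.32 0 [-0.3041  0.5738 -0.319   1.4192  0.1853  1.178  -2.2171]
0.32 0.35 [-0.267   0.5816 -0.3767  1.4177  0.22    1.1838 -1.8912]
0.32 -0.35 [-1.223   0.9687  1.3514  1.4557 -0.9434  1.4574 -1.7932]
0.32 0.7 [-0.2217  0.593  -0.4481  1.4158  0.2636  1.1922 -1.5713]
0.32 -0.7 [-1.223   0.9687  1.3514  1.4557 -0.9434  1.4574 -2.1432]
0.05 0 [ 0.1576  0.4444 -0.3763  1.628   0.1779  1.1032 -1.8367]
0.05 0.35 [ 0.1873  0.4501 -0.4172  1.6269  0.1984  1.1067 -1.5029]
0.05 -0.35 [-0.7611  0.5629  0.9069  1.6611 -0.4773  1.1552 -1.6517]
0.05 0.7 [ 0.2399  0.4621 -0.4903  1.625   0.2361  1.1139 -1.1823]
0.05 -0.7 [-0.8757  0.6753  1.132   1.6643 -0.6449  1.2268 -1.8686]
[[ 0.5403 -0.0339]
 [ 0.502   0.1088]
 [ 0.6067  0.1359]
 [ 0.6455 -0.0078]] [0.1477 0.1081 0.1489]
w1 0.2624185534397059 [0.5736 0.0507] (np.float64(0.25872876214833423), array([0.5732, 0.0489]), np.int64(11), np.float64(0.00025871074264119094))
w2 0.2624185534397059 [0.5736 0.0507] (np.float64(0.25801075610485036), array([0.573 , 0.0499]), np.int64(12), np.float64(0.0004754336883844775))
w3 0.2624185534397059 [0.5736 0.0507] (np.float64(0.2585680538876437), array([0.5738, 0.0505]), np.int64(12), np.float64(0.00015760582374572162))
[[0.4975 0.3792]
 [0.5158 0.4316]
 [0.5729 0.414 ]
 [0.5557 0.3606]] [0.0555 0.0598 0.056  0.0611] [0.5355 0.3963]
```

Run:
```python
from h import *
for n,p in [("v2",(.62,.05,.2)),("v3",(.62,.36,.2))]:
    arm.move_to(np.array(p),R(0.1)); im,c=snap(n); print(arm.get_obs()["time_s"])
    im,c=load(n); print(plate(im,c,.258,np.array([.573,.05])), proj(c,[[.5355,.396,.036],[.6,.26,.018]]))
im,c=load("v3"); uv=proj(c,[[.5355,.396,.036],[.6,.26,.018]]).astype(int)
def crop(im,p,w=120,h=90):
    u,v=p[0]-w//2,p[1]-h//2; return u,v,cv2.resize(im[max(v,0):v+h,u:u+w],(400,300),interpolation=cv2.INTER_CUBIC)
o=[crop(im,p) for p in uv]; print([x[:2] for x in o])
im3,c3=load("w3"); q=crop(im3,proj(c3,[[.5355,.396,.036]])[0].astype(int)); q2=crop(im3,proj(c3,[[.6,.26,.018]])[0].astype(int)); print(q[:2],q2[:2])
cv2.imwrite("pics/m2.png",np.vstack([np.hstack([o[0][2],o[1][2]]),np.hstack([q[2],q2[2]])]))
```

```text
6.1167
(np.float64(0.25355891792224106), array([0.5745, 0.0498]), np.int64(12), np.float64(0.0003808470452818304)) [[-13.1622 209.8165]
 [118.8755 160.2596]]
7.35
(np.float64(0.25429588987764373), array([0.5743, 0.0504]), np.int64(12), np.float64(0.00021115056042978202)) [[271.1998 237.6325]
 [398.5899 188.8807]]
[(np.int64(211), np.int64(192)), (np.int64(338), np.int64(143))]
(np.int64(327), np.int64(152)) (np.int64(205), np.int64(199))
```

View pics/m2.png

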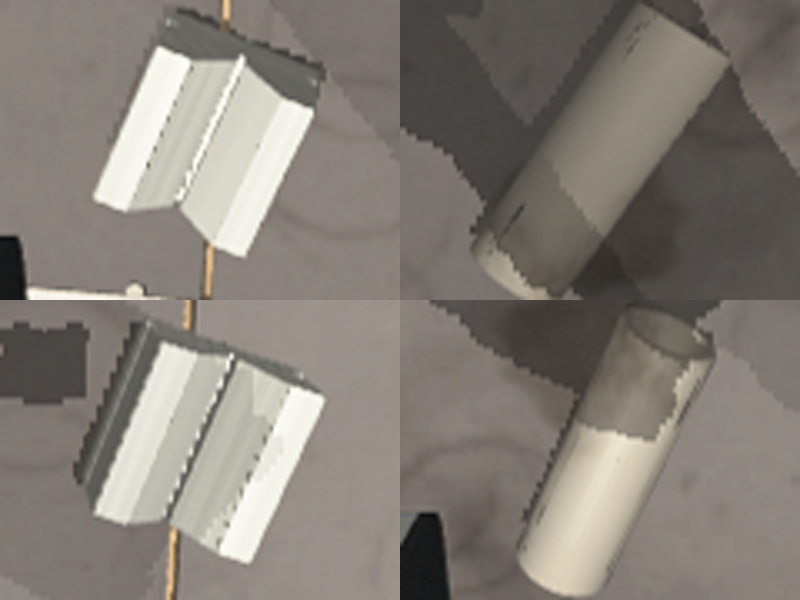

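Run:
```python
from h import *
s=.3
def go(n,off,m,z): return ray(load(n)[1],np.array(off)+s*np.array(m,float),z)[:,:2]
for n,off,m in [("v3",(211,192),[(160,45),(315,108),(245,257),(95,200)]),("w3",(327,152),[(165,42),(323,100),(250,263),(97,213)])]:
    V=go(n,off,m,.036); d1=V[1]-V[0]+V[2]-V[3]; d2=V[3]-V[0]+V[2]-V[1]
    print(V.mean(0),np.linalg.norm(np.diff(V,axis=0,append=V[:1]),axis=1),np.arctan2(d1[1],d1[0])%np.pi,np.arctan2(d2[1],d2[0])%np.pi)
for n,off,m in [("v3",(338,143),[(284,30),(117,271)]),("w3",(205,199),[(268,33),(162,270)])]:
    V=go(n,off,m,.018); d=V[1]-V[0]; print(V.mean(0),np.linalg.norm(d),np.arctan2(d[1],d[0])%np.pi)
```

```text
[0.5347 0.3949] [0.0544 0.0611 0.0547 0.0612] 1.2510158481952014 2.8224087203707136
[0.5375 0.3983] [0.0541 0.059  0.0543 0.06  ] 1.2254710809795428 2.8250594692425666
[0.5992 0.2614] 0.09754597252723507 2.7138623362308154
[0.6022 0.2645] 0.1021413322494019 2.7207849223822107
```

The V-block shoulders are bright strips in both views, so I'll measure those with masks for a cleaner centre.

```bash
cat >> h.py <<'E'
def shoulders(im,c,xy,z,thr=225):
    g=cv2.cvtColor(im,cv2.COLOR_BGR2GRAY)
    u,v=proj(c,[[*xy,z]])[0].astype(int); m=np.zeros_like(g); m[v-50:v+50,u-55:u+55]=1
    m=((g>thr)&(m>0)).astype(np.uint8); m=cv2.morphologyEx(m,cv2.MORPH_OPEN,np.ones((3,3)))
    cs,_=cv2.findContours(m,cv2.RETR_EXTERNAL,cv2.CHAIN_APPROX_NONE); out=[]
    for q in sorted(cs,key=cv2.contourArea)[-2:]:
        W=ray(c,q[:,0],z)[:,:2]; (cx,cy),wh,a=cv2.minAreaRect((W*1000).astype(np.float32))
        ax=cv2.boxPoints(((cx,cy),wh,a)); e=ax[1]-ax[0]; f=ax[2]-ax[1]; e=e if np.hypot(*e)>np.hypot(*f) else f
        out.append((cx,cy,*wh,np.arctan2(e[1],e[0])%np.pi))
    return np.array(out)
E
python3 - <<'E'
from h import *
for n in("v3","w3"):
    im,c=load(n)
    for t in(205,225,240): o=shoulders(im,c,(.536,.396),.036,t); print(n,t,o.round(3).tolist(),o.mean(0)[:2])
E
```

```text
v3 205 [[541.758, 416.227, 12.421, 60.129, 2.815], [531.808, 381.719, 26.361, 63.445, 2.815]] [536.7833 398.973 ]
v3 225 [[527.769, 375.516, 11.273, 59.227, 2.812], [541.817, 416.292, 11.526, 59.671, 2.817]] [534.7932 395.9037]
v3 240 [[474.27, 410.812, 61.816, 5.429, 1.57], [541.823, 416.275, 10.709, 58.769, 2.816]] [508.0463 413.5433]
w3 205 [[529.88, 377.173, 11.615, 58.944, 2.814], [543.385, 416.148, 15.796, 60.31, 2.815]] [536.6322 396.6606]
w3 225 [[521.594, 380.036, 10.649, 41.397, 2.82], [543.759, 417.782, 11.679, 59.948, 2.815]] [532.6769 398.9088]
w3 240 [[543.832, 417.971, 10.357, 58.645, 2.815]] [543.8315 417.9715]
```

```bash
cat >> h.py <<'E'
P0=np.array([.5738,.0500]); A0=.2562
def st(msg=""):
    o=arm.get_obs(); print(msg,"t",o["time_s"],"pos",o["tool_pos"],"F",o["wrist_force"],"w",o["width"],"ff",o["finger_force"],"yaw",np.arctan2(o["orientation"][1,0],o["orientation"][0,0])); return o
def above(xy,z,yaw): arm.move_to(np.array([*xy,z]),R(yaw))
def lin(xy,z,v=.15,th=None,yaw=None): return arm.move_linear(np.array([*xy,z]),rot=None if yaw is None else R(yaw),velocity=v,threshold=th)
E
python3 - <<'E'
from h import *
B=np.array([.5358,.3967]); yb=np.pi-.3266
print(arm.ik(np.array([*P0,.03]),R(A0+np.pi)))
above(B,.09,yb); st("above"); lin(B,.009,.12); st("down")
arm.command_gripper(.045,90); st("grip"); lin(B,.11,.15); st("lift")
above(P0,.11,A0+np.pi); st("over"); snap("p1")
E
```

```text
[ 0.7301  1.0601 -1.3077  1.8432  1.1181  1.2132  0.8661]
above t 9.3 pos [0.5363 0.3963 0.0901] F [ 0.325   0.37   -0.3375] w 0.08525065831630836 ff 0.0 yaw 2.8135666468181917
down t 10.125 pos [0.536  0.3974 0.0095] F [ 0.7478 -0.0239  0.0667] w 0.08538053370129982 ff 0.0 yaw 2.815192752062002
grip t 10.6 pos [0.536  0.3967 0.0092] F [-0.5312  0.0618  0.5863] w 0.04499583002443096 ff 0.0 yaw 2.81482761072927
lift t 11.425 pos [0.5355 0.396  0.1091] F [-0.854  -0.4053 -0.2598] w 0.045261487806170855 ff 0.0 yaw 2.8148403527746684
over t 12.7417 pos [0.5737 0.0515 0.11  ] F [0.0013 0.5289 0.6843] w 0.044827821639148294 ff 0.0 yaw -2.8843598087100917
```

View pics/p1.png

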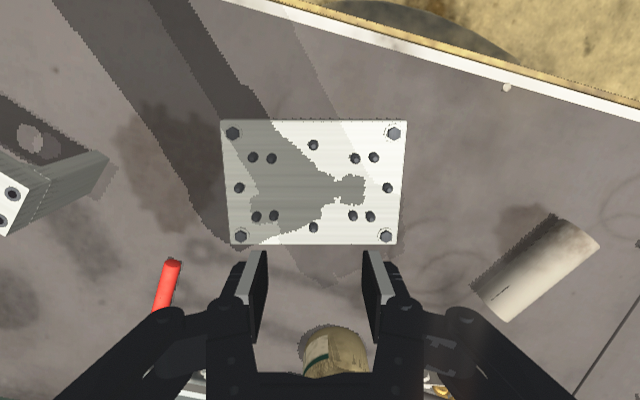

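The gripper closed to 45 mm with nothing in it. p1 shows an empty gripper over the plate, whose centre is at (313,187) as predicted. I'll look at the V-block again.

Run:
```python
from h import *
arm.command_gripper(.085)
above((.5,.32),.2,np.pi); snap("w4"); st()
```

```text
t 14.45 pos [0.5011 0.3176 0.199 ] F [-0.0905  0.3749  0.5052] w 0.08500406110828689 ff 0.0 yaw 3.1387265369389876
```

View pics/w4.png

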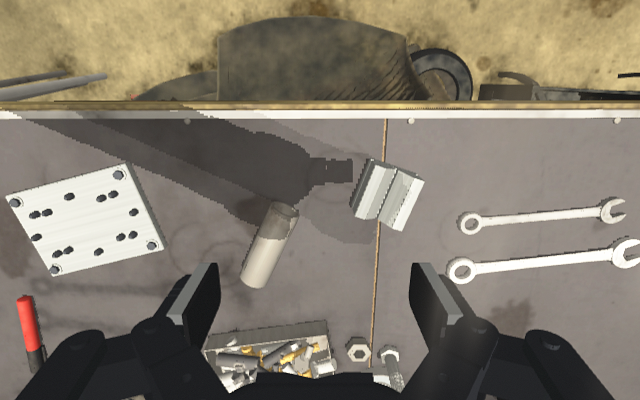

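The block in w4 is untouched at (387,194). The finger tips in the images also appear about 30 mm behind the stated TCP, judging by the pad spacing against their row. I'll check by touching free bench with the fingers at several openings.

Run:
```python
from h import *
T=(.5,.31)
arm.command_gripper(.0); above(T,.03,np.pi)
for w in (0,.036,.056):
    arm.command_gripper(w); o=arm.get_obs()
    r=lin(T,-.045,.05,4); st(f"w{w} hit{r}"); lin(T,.02,.15)
```

```text
w0 hitTrue t 17.25 pos [ 0.4997  0.3098 -0.0298] F [-1.5251 -1.5437  9.6543] w 4.966260793855152e-06 ff 4.26999193863594 yaw -3.141499177516908
w0.036 hitTrue t 19.1167 pos [ 0.4997  0.3098 -0.0308] F [-1.2762 -1.8651  7.9143] w 0.035913463664313715 ff 4.274085007791655 yaw 3.1414920391348837
w0.056 hitTrue t 20.9333 pos [ 0.4997  0.3098 -0.0339] F [-0.7109 -1.382   8.6861] w 0.056229557984868894 ff 4.059204265940934 yaw 3.141321558742966
```

The tips touch the bench at a reported z of −0.030 (closed) and −0.034 (at 56 mm), so the real fingertips sit about 30 mm behind the reported TCP. I'll correct all heights for that and pick the V-block.

```bash
cat >> h.py <<'E'
def tz(tip,w): # reported tool z for wanted fingertip height at opening w (measured by touch)
    return tip-np.interp(w,[0,.036,.056,.085],[.0295,.0302,.0333,.0425])
E
python3 - <<'E'
from h import *
B=np.array([.5358,.3967]); yb=np.pi-.3266; z=tz(.0135,.056)
arm.command_gripper(.085); above(B,.06,yb); lin(B,z,.12,15); st("down")
arm.command_gripper(.045,100); o=st("grip")
if .05<o["width"]<.062:
    B=o["tool_pos"][:2]; lin(B,.07,.15); st("lift")
    above(P0,.07,A0+np.pi); st("over"); snap("p2")
E
```

```text
down t 23.1583 pos [ 0.5359  0.3974 -0.0194] F [0.4774 0.2466 0.5669] w 0.08491572259637335 ff 0.0 yaw 2.815250269961441
grip t 23.55 pos [ 0.5366  0.3973 -0.0182] F [-0.9647 -0.4435  5.854 ] w 0.053663088013734296 ff 109.27713632583618 yaw 2.8148861824544276
lift t 24.3 pos [0.5361 0.3962 0.0688] F [-0.4907 -0.5613 -7.3539] w 0.05449360516212565 ff 107.61527180671692 yaw 2.814822226326289
over t 25.6167 pos [0.5738 0.0518 0.0701] F [ 0.3895  0.9615 -6.9912] w 0.054108697144806026 ff 107.5364077091217 yaw -2.884161098411451
```

View pics/p2.png

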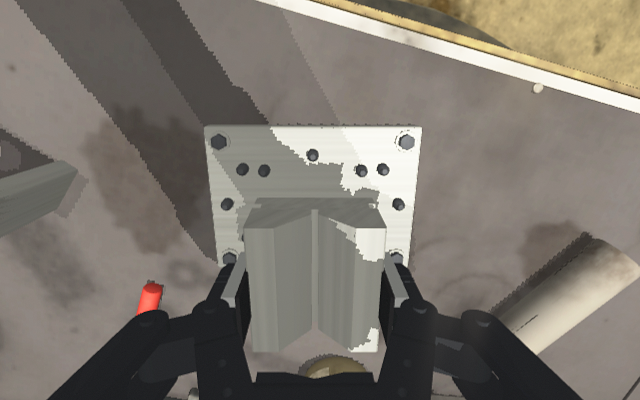

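The V-block is held square. Its near top corners are at (245,228) and (385,230), and the plate pins are visible. I'll use those corners to correct the hold offset.

Run:
```python
from h import *
im,c=load("p2"); o=np.load("pics/p2.npz"); p=plate(im,c,A0,P0); print(p, o["tool_pos"])
zt=o["tool_pos"][2]+.0182+.036
W=ray(c,[(246,228),(385,230)],zt)[:,:2]; M=np.array([[np.cos(A0),-np.sin(A0)],[np.sin(A0),np.cos(A0)]])
print((W-o["tool_pos"][:2])@M*1000, "in plate frame rel tool, mm; plate rel",(p[1]-o["tool_pos"][:2])@M*1000 if p else "")
st()
```

```text
(np.float64(0.26062733207043653), array([0.5732, 0.0497]), np.int64(5), np.float64(0.0003965181437726842)) [0.5738 0.0518 0.0701]
[[-30.7414 -26.7672]
 [-29.9953  27.309 ]] in plate frame rel tool, mm; plate rel [-1.0704 -1.8955]
 t 25.6667 pos [0.5738 0.0522 0.0702] F [-0.6635  0.7418 -6.5938] w 0.054173223739914844 ff 107.53653287887573 yaw -2.883237493531678
```

```bash
cat >> h.py <<'E'
M0=np.array([[np.cos(A0),-np.sin(A0)],[np.sin(A0),np.cos(A0)]])
def settle(xy,z,yaw,n=2,v=.1):
    """drive to pose, correcting the servo's standing offset; returns commanded xy, yaw"""
    cx=np.array(xy,float); cy=yaw
    for k in range(n+1):
        lin(cx,z,v,yaw=cy); arm.dwell(.15); o=arm.get_obs()
        e=np.array(xy)-o["tool_pos"][:2]; ey=(yaw-np.arctan2(o["orientation"][1,0],o["orientation"][0,0])+np.pi)%(2*np.pi)-np.pi
        if k<n: cx=cx+e; cy+=ey
    print("settle err mm",e*1000,"yaw",ey); return cx,cy
E
python3 - <<'E'
from h import *
T=P0+M0@np.array([.4,-.3])*1e-3
cx,cy=settle(T,.02,A0+np.pi); st()
print(lin(cx,-.010,.03,12)); o=st("seat")
print("block bottom above plate mm",(o["tool_pos"][2]+.0182-.012)*1000, (o["tool_pos"][:2]-T)@M0*1000)
E
```

```text
settle err mm [ 0.1187 -0.1214] yaw -0.00018079023601380584
 t 27.2667 pos [0.5741 0.0499 0.0199] F [ 0.3714 -0.0868 -5.8878] w 0.05412888802098693 ff 107.53407597541809 yaw -2.88521186335378
True
seat t 28.0833 pos [ 0.5738  0.0498 -0.0062] F [ 0.075  -0.3969  5.9041] w 0.05423573725074411 ff 108.96065354347229 yaw -2.8853687635448058
block bottom above plate mm -0.04484785725237042 [-0.4287  0.0853]
```

The block is seated: its underside is at plate height to within 0.1 mm. Now I'll release it and look at the pipe from straight above.

Run:
```python
from h import *
o=arm.get_obs(); arm.command_gripper(.085); lin(o["tool_pos"][:2],.07,.2); 
arm.command_gripper(.06); above((.6007,.263),.11,2.717); arm.dwell(.2); snap("p3"); st()
im,c=load("p3"); im=cv2.resize(im[100:260,214:424],None,fx=3.5,fy=3.5,interpolation=cv2.INTER_CUBIC); cv2.imwrite("pics/p3c.png",im)
```

```text
t 30.5417 pos [0.6012 0.2606 0.1094] F [-0.0981 -0.1956 -0.1627] w 0.05963289756710918 ff 0.0 yaw 2.7144185862121692
```

View pics/p3c.png

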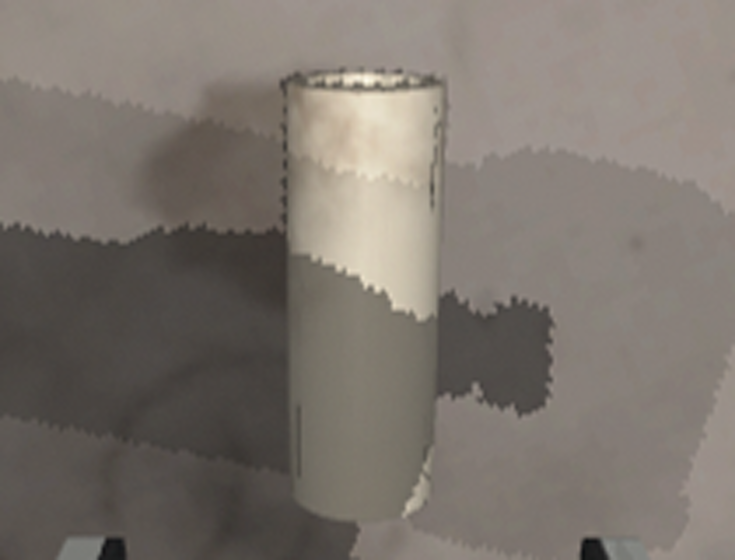

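Run:
```python
from h import *
im,c=load("p3"); f=lambda u,v:(214+u/3.5-.4,100+v/3.5-.4)
a=ray(c,f(366,80),.018)[0,:2]; a2=ray(c,f(366,90),.036)[0,:2]; b=ray(c,f(363,497),.018)[0,:2]; b2=ray(c,f(363,520),.036)[0,:2]
for p,q in((a,b),(a2,b2)): print(p,q,np.linalg.norm(q-p),(p+q)/2,np.arctan2(*(p-q)[::-1]))
```

```text
[0.5533 0.2842] [0.6466 0.2414] 0.10261812983158304 [0.6    0.2628] 2.7113108379488633
[0.5532 0.2841] [0.6437 0.2426] 0.09959909634004477 [0.5985 0.2634] 2.7115513832048643
```

Run:
```python
from h import *
C=(.5998,.2630); y=2.713
cx,cy=settle(C,.06,y,1); z=tz(.012,.036)
lin(cx,z,.1,8); st("down"); arm.command_gripper(.02,60); o=st("grip")
if .03<o["width"]<.04:
    lin(cx,.10,.15); o=st("lift")
    above(P0,.11,A0+np.pi); arm.dwell(.2); snap("p4"); st("over")
    im,_=load("p4"); cv2.imwrite("pics/p4c.png",cv2.resize(im[100:340,154:474],None,fx=2.4,fy=2.4,interpolation=cv2.INTER_CUBIC))
```

```text
settle err mm [0.3868 0.5554] yaw 0.0001257423709604133
down t 32.675 pos [ 0.5997  0.2631 -0.0177] F [ 1.0343 -0.0498  0.1574] w 0.059920904896221615 ff 0.0 yaw 2.713011055015083
grip t 33.025 pos [ 0.6001  0.2628 -0.0169] F [-1.0206 -0.7405  6.224 ] w 0.03317453849647015 ff 59.8608934879303 yaw 2.7127278830689816
lift t 33.9667 pos [0.5986 0.2618 0.0989] F [-0.2418 -0.3861 -1.8524] w 0.03340160786836863 ff 59.747185707092285 yaw 2.712755430484413
over t 35.0833 pos [0.5739 0.0519 0.1101] F [-0.4607 -0.105  -1.7316] w 0.03341026215487445 ff 59.766926765441895 yaw -2.8830809747747734
```

View pics/p4c.png

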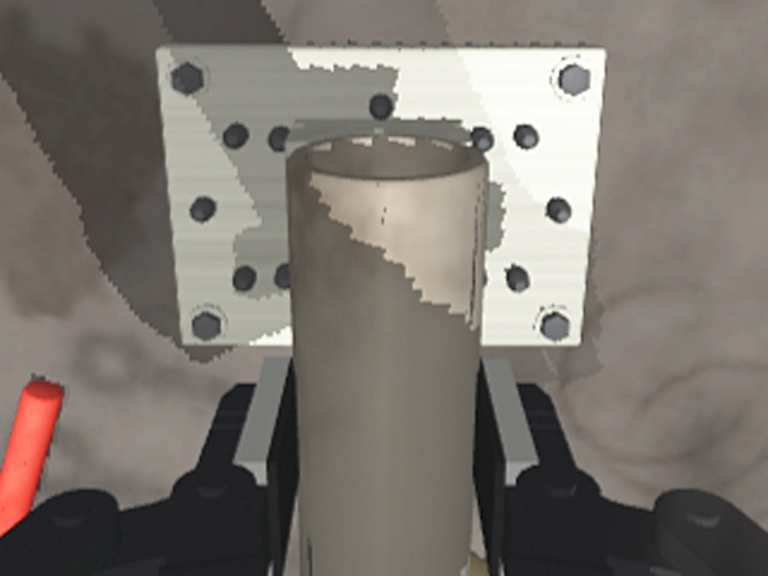

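The pipe is held square. The centre of its near end is at about (388,157) in the crop.

Run:
```python
from h import *
im,c=load("p4"); o=np.load("pics/p4.npz"); z=o["tool_pos"][2]+.0349
E=ray(c,(154+388/2.4-.3,100+157/2.4-.3),z)[0,:2]; r=(E-o["tool_pos"][:2])@M0*1000
print("near end rel tool, plate frame mm",r)
dx=r[0]+50; print("pipe mid rel tool",dx)
T=np.array([.5738,.0498])+M0@np.array([-.4-dx if abs(dx)<5 else 0,.3])*1e-3
cx,cy=settle(T,.06,A0+np.pi,2,.15)
print(lin(cx,.018,.03,6)); o=st("laid"); print("axis above plate mm",(o["tool_pos"][2]+.0349-.012)*1000)
```

```text
near end rel tool, plate frame mm [-51.0987   0.1418]
pipe mid rel tool -1.0987335503823061
settle err mm [ 0.1562 -0.1651] yaw -0.00021689672560398776
True
laid t 37.6417 pos [0.5743 0.05   0.0225] F [-0.0406  1.2078  4.3569] w 0.03348067339636789 ff 60.12089788913727 yaw -2.8853411325370755
axis above plate mm 45.376741520504524
```

The pipe axis is 45.4 mm above the plate (45 expected), so it is seated. Next I'll release it, check the placement, and view the bridge.

Run:
```python
from h import *
o=arm.get_obs(); arm.command_gripper(.07); lin(o["tool_pos"][:2],.11,.2); arm.dwell(.1); snap("p5"); st()
arm.command_gripper(.07)
for p in ((.595,-.18,.1),(.574,.05,.08)):
    for y in (1.27,-1.87,1.827,-1.315): print(p,y,arm.ik(np.array(p),R(y)))
above((.53,-.18),.2,np.pi); arm.dwell(.1); snap("b1"); st()
def cr(n,u,v,w,h): im,_=load(n); return cv2.resize(im[v:v+h,u:u+w],(400,300),interpolation=cv2.INTER_CUBIC)
cv2.imwrite("pics/m3.png",np.hstack([cr("p5",194,90,240,180),cr("b1",214,100,200,150)]))
```

```text
t 38.825 pos [0.573  0.0495 0.1083] F [ 0.1672  0.4479 -0.6773] w 0.07015155757656358 ff 0.0 yaw -2.8854316760365526
(0.595, -0.18, 0.1) 1.27 [ 0.6794  0.5999 -0.5876  1.705   0.3929  0.9568 -0.3585]
(0.595, -0.18, 0.1) -1.87 [ 1.0458  0.9257 -1.2491  1.6933  0.9296  1.2406  2.4138]
(0.595, -0.18, 0.1) 1.827 [ 0.7703  0.6404 -0.7234  1.7019  0.4928  0.9899  0.1237]
(0.595, -0.18, 0.1) -1.315 [-0.5622  1.0253  1.3507  1.7483 -1.0507  1.2919 -1.8361]
(0.574, 0.05, 0.08) 1.27 [ 0.3201  0.5567 -0.5898  1.8335  0.3945  0.8705 -0.7596]
(0.574, 0.05, 0.08) -1.87 [ 0.7127  0.8889 -1.2434  1.8219  0.9298  1.161   1.988 ]
(0.574, 0.05, 0.08) 1.827 [ 0.409   0.5933 -0.7143  1.8306  0.4864  0.9005 -0.2754]
(0.574, 0.05, 0.08) -1.315 [ 0.7446  0.9692 -1.3338  1.8211  1.0127  1.2369  2.4912]
 t 40.175 pos [ 0.5303 -0.1777  0.1996] F [-0.2175 -0.1382  0.3807] w 0.06953872483026072 ff 0.0 yaw -3.137747976240541
```

View pics/m3.png

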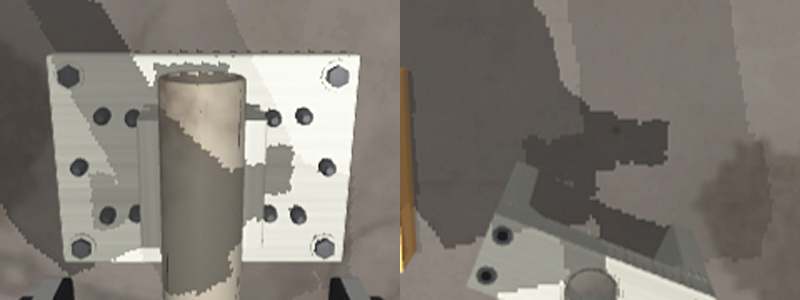

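The left crop shows the pipe square in the groove and inside the pins. The right crop cuts off the bridge, so I'll view it again from above it.

Run:
```python
from h import *
above((.595,-.181),.18,1.27); arm.dwell(.2); im,c=snap("b2"); st()
im,_=load("b2"); cv2.imwrite("pics/b2c.png",cv2.resize(im[90:290,194:434],None,fx=3,fy=3,interpolation=cv2.INTER_CUBIC))
```

```text
t 41.925 pos [ 0.5949 -0.1811  0.1799] F [-0.2785  0.119  -0.4288] w 0.07017837283777242 ff 0.0 yaw 1.270023249961224
```

View pics/b2c.png

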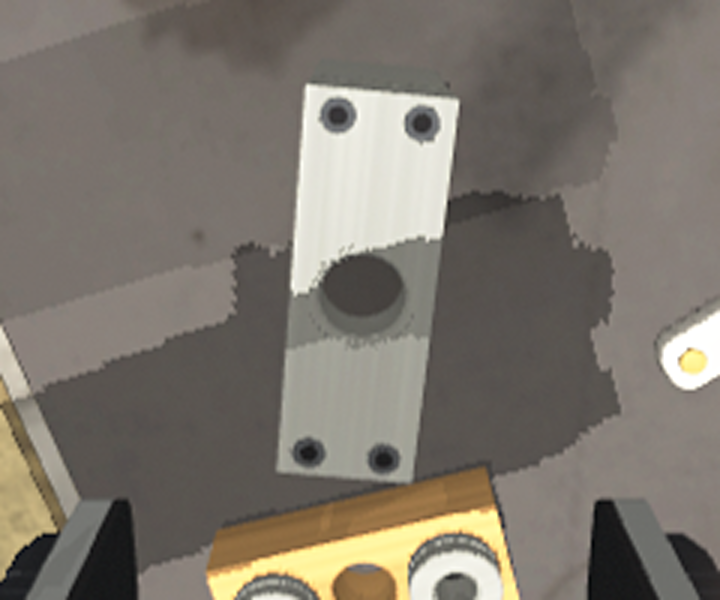

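The bridge top's corners are at (305,85), (459,99), (412,483) and (277,472) in the crop, which sits at (194,90) with scale 3.

Run:
```python
from h import *
im,c=load("b2"); m=np.array([(305,85),(459,99),(412,483),(277,472)],float)
V=ray(c,np.array([194,90])+m/3-.33,.087)[:,:2]; d=V[0]-V[3]+V[1]-V[2]; y=np.arctan2(d[1],d[0])
print(V,np.linalg.norm(np.diff(V,axis=0,append=V[:1]),axis=1),V.mean(0),y)
C=V.mean(0)
print("w1 hole",ray(load("w1")[1],(373,263),.087))
cx,cy=settle(C,.12,y,1); z=.071-.0308
lin(cx,z,.1,8); st("down"); arm.command_gripper(.025,100); o=st("grip")
if .034<o["width"]<.045:
    lin(cx,z+.09,.15); st("lift")
```

```text
[[ 0.5967 -0.1234]
 [ 0.6339 -0.1386]
 [ 0.5908 -0.2426]
 [ 0.5537 -0.2273]] [0.0402 0.1126 0.0401 0.1125] [ 0.5938 -0.183 ] 1.1785650882563377
w1 hole [[ 0.5955 -0.1811  0.087 ]]
settle err mm [ 0.7133 -0.0317] yaw 0.00018597112688922834
down t 44.175 pos [ 0.5937 -0.1829  0.0408] F [0.4831 0.0639 0.1319] w 0.06996083573957683 ff 0.0 yaw 1.1784996320182883
grip t 44.5667 pos [ 0.5939 -0.1832  0.0415] F [-0.7467 -0.2621  5.117 ] w 0.03747668051778025 ff 100.58216214179993 yaw 1.178197411577222
lift t 45.3167 pos [ 0.592  -0.1829  0.1291] F [-0.6146  0.6576 -3.4085] w 0.03759956602076558 ff 100.6542456150055 yaw 1.178336048896289
```

Run:
```python
from h import *
print("b2 hole",ray(load("b2")[1],(194+363/3-.3,90+296/3-.3),.087))
above(P0,.15,A0+np.pi/2); arm.dwell(.2); im,c=snap("b3"); st()
p=plate(load("b3")[0],c,A0,P0); print(p)
```

```text
b2 hole [[ 0.5942 -0.1828  0.087 ]]
 t 46.5 pos [0.5741 0.0481 0.1497] F [-0.1989  0.0729 -4.0252] w 0.037523797493857106 ff 100.63101768493652 yaw 1.8237195983083387
None
```

View pics/b3.png

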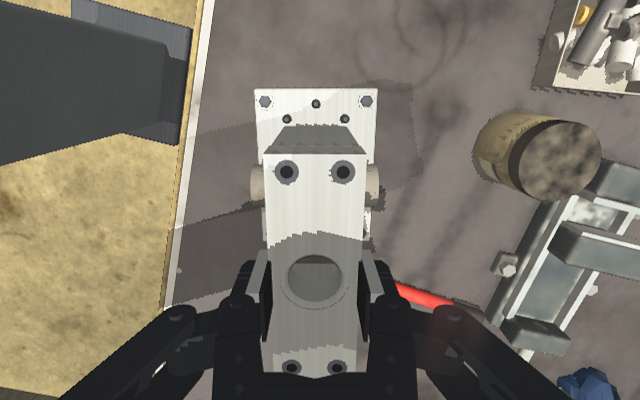

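b3 shows the held bridge: near top corners at (264,154) and (367,153), hole centre at about (315,282), plate pins at (316,104), (287,119) and (345,119).

Run:
```python
from h import *
c=load("b3")[1]; o=np.load("pics/b3.npz"); t=o["tool_pos"]; zt=t[2]+.0455
f=lambda uv,z:(ray(c,uv,z)[:,:2]-t[:2])@M0*1000
print("corners",f([(264,153.5),(367,153.5)],zt),"hole",f([(315,281.5)],zt))
q=f([(316,104),(287,119),(345,119)],.0165); print("pins rel tool",q,"-> centre",q-np.array([(0,62),(-26,49),(26,49)]), "expected",(P0-t[:2])@M0*1000)
```

```text
corners [[-20.0863  57.3086]
 [ 19.7118  57.1878]] hole [[-0.5215 -0.1834]]
pins rel tool [[  0.7801  63.8373]
 [-25.205   50.9363]
 [ 26.7246  50.7766]] -> centre [[0.7801 1.8373]
 [0.795  1.9363]
 [0.7246 1.7766]] expected [0.2835 2.3241]
```

Run:
```python
from h import *
T=P0+M0@np.array([.2,-.8])*1e-3
lin(P0,.12,.1)
cx,cy=settle(T,.075,A0+np.pi/2,2,.1)
print(lin(cx,.050,.03,8)); o=st("seat")
print("feet above plate mm",(o["tool_pos"][2]-.0415-.012)*1000)
```

```text
settle err mm [ 0.1024 -0.1195] yaw -6.817771681255635e-05
True
seat t 49.1833 pos [0.5739 0.0492 0.0535] F [-0.419   0.433   4.9524] w 0.03748789420919021 ff 101.59931302070618 yaw 1.826977232538036
feet above plate mm 0.004599190722359009
```

The bridge feet are flat on the plate (0.0 mm). I'll release it and then measure the wide bush and the bridge hole numerically. I've already viewed 15 pictures, one over the limit of 14, so there will be no more viewing.

```bash
cat >> h.py <<'E'
def circle(im,c,xy,z,r,win=.03):
    """Hough circle of radius r (m) near xy on plane z -> world xy list"""
    u,v=proj(c,[[*xy,z]])[0]; s=np.linalg.norm(proj(c,[[xy[0],xy[1]+r,z]])[0]-[u,v]); h=int(s*(1+win/r)); k=4
    x0,y0=int(u)-h,int(v)-h; g=cv2.cvtColor(im,cv2.COLOR_BGR2GRAY)[y0:y0+2*h,x0:x0+2*h]
    g=cv2.GaussianBlur(cv2.resize(g,None,fx=k,fy=k,interpolation=cv2.INTER_CUBIC),(7,7),0)
    C=cv2.HoughCircles(g,cv2.HOUGH_GRADIENT,1,8,param1=120,param2=14,minRadius=int(k*s*.93),maxRadius=int(k*s*1.08))
    if C is None: return None
    C=C[0][:4]; uv=np.c_[x0+(C[:,0]+.5)/k-.5,y0+(C[:,1]+.5)/k-.5]
    return np.c_[ray(c,uv,z)[:,:2],C[:,2]/(k*s)*r*1000]
E
python3 - <<'E'
from h import *
o=arm.get_obs(); arm.command_gripper(.07); lin(o["tool_pos"][:2],.13,.15)
H=o["tool_pos"][:2]+M0@np.array([-.3,.5])*1e-3; print("hole guess",H)
above(H,.19,np.pi); arm.dwell(.2); snap("h1"); im,c=load("h1"); print("hole",circle(im,c,H,.099,.012,.008)); st()
im1,c1=load("w1"); W=ray(c1,(255,238),.044)[0,:2]; N=ray(c1,(254,183),.044)[0,:2]; print("bushes w1",W,N,np.linalg.norm(W-N))
above(W,.134,np.pi); arm.dwell(.2); snap("k1"); im,c=load("k1"); st()
print("head",circle(im,c,W,.044,.017,.008)); print("bore15",circle(im,c,W,.044,.0075,.008))
hsv=cv2.cvtColor(im,cv2.COLOR_BGR2HSV); u,v=proj(c,[[*W,.044]])[0].astype(int); print(u,v)
m=(hsv[v-32:v+32,u-32:u+32,1]<80); print("\n".join("".join("#" if a else "." for a in r[::2]) for r in m[::4]))
g=cv2.cvtColor(im,cv2.COLOR_BGR2GRAY); print(g[v-28:v+30:4,u],g[v,u-28:u+30:4])
E
```

```text
hole guess [0.5735 0.0496]
hole None
 t 51.625 pos [0.5733 0.0498 0.1898] F [ 0.5317  0.1738 -0.0248] w 0.0698364211328662 ff 0.0 yaw 3.141480052812663
bushes w1 [ 0.5862 -0.3104] [ 0.5201 -0.3075] 0.06614157949071052
 t 53.2417 pos [ 0.5868 -0.309   0.1345] F [-0.0058  0.5161  0.5616] w 0.07023224755073343 ff 0.0 yaw -3.1393438690121194
head None
bore15 [[ 0.5824 -0.3116  7.0781]]
312 187
###............................#
###............................#
###...........................##
###...........................##
###........###########........##
###.....################......##
###....##################.....##
###....###################....##
###...####################....##
###...####################...###
###...####################...###
###....##################....###
###.....################.....###
###........###########.......###
################################
################################
[109 214 122 116 135 136  34  26  22 106 115 132 131  74  74] [ 81 141 157 168 128  48  28  26  25 121 136 133 152 150  72]
```

Run:
```python
from h import *
im,c=load("k1"); hsv=cv2.cvtColor(im,cv2.COLOR_BGR2HSV); g=cv2.cvtColor(im,cv2.COLOR_BGR2GRAY); u,v=312,187
m=np.zeros_like(g); m[v-40:v+40,u-40:u+40]=(hsv[v-40:v+40,u-40:u+40,1]<80)
n,L,S,C=cv2.connectedComponentsWithStats(cv2.morphologyEx(m,cv2.MORPH_OPEN,np.ones((3,3))),connectivity=4)
for k in range(1,n):
    if S[k,4]>100: print("blob",S[k],C[k])
k=L[v,u] or L[v+12,u]; x,y,w,h,a=S[k]; cu=x+(w-1)/2
print("far edge",ray(c,(cu,y+h-.5),.044),"near edge base",ray(c,(cu,y-.5),.030),"near edge top",ray(c,(cu,y-.5),.044),"width",ray(c,[(x-.5,y+h/2),(x+w-.5,y+h/2)],.044))
d=np.zeros_like(g); d[v-16:v+16,u-16:u+16]=g[v-16:v+16,u-16:u+16]<75
n,L,S,C=cv2.connectedComponentsWithStats(d)
for k in range(1,n):
    if S[k,4]>20: x,y,w,h,a=S[k]; print("dark",S[k],C[k],ray(c,[(x-.5,y-.5),(x+w-.5,y+h-.5),C[k]],.044))
im,c=load("h1"); H=(.5735,.0496); u,v=proj(c,[[*H,.099]])[0].round().astype(int); g=cv2.cvtColor(im,cv2.COLOR_BGR2GRAY); print(u,v); print(g[v-24:v+25:3,u-24:u+25:3])
```

```text
blob [ 272  147   80   80 4365] [311.1537 194.2877]
blob [304 147  20   7 118] [313.2542 149.5763]
far edge [[ 0.621  -0.3113  0.044 ]] near edge base [[ 0.5544 -0.3115  0.03  ]] near edge top [[ 0.5517 -0.3114  0.044 ]] width [[ 0.5855 -0.3444  0.044 ]
 [ 0.5852 -0.2784  0.044 ]]
dark [304 183  16  10 116] [311.3621 187.2586] [[ 0.5815 -0.3179  0.044 ]
 [ 0.5901 -0.3047  0.044 ]
 [ 0.5856 -0.3115  0.044 ]]
315 189
[[129 106 109 108 107 106 107 184 227 242 239 236 234 233 233 233 234]
 [108 107 108 122 135 143 140 212 237 233 232 233 233 234 235 235 235]
 [133 141 140 138 138 136 134 135 130 242 235 236 234 235 237 239 240]
 [137 136 136 135 136 137 137 124 113 119 221 140 240 239 238 237 237]
 [135 137 139 136 136 122 103 123 123 121 118 101 213 241 240 239 240]
 [137 137 137 139 124 114 117 120 122 120 120 117 105 135 131 130 243]
 [139 139 139 137  98 114 116 119 122 121 119 117 115 129 138 136 245]
 [138 139 139 134 105 111 115 118 121 123 120 118 115 111 137 137 136]
 [138 138 137 129 101 110 115 117 120 122 119 120 112 110 136 138 139]
 [138 139 137 135  99 107 114 116 119 122 122 116 103 128 139 137 137]
 [137 137 138 137 115 106 107 112 115 117 113 107 104 134 138 138 137]
 [137 136 137 137 138 109 109 109 110 109 108 108 135 138 140 141 140]
 [139 139 137 136 135 137 129 111 110 114 124 137 139 140 141 143 140]
 [136 136 137 137 138 127 139 139 138 141 142 122 140 140 138 136 138]
 [137 138 139 138 139 139 142 141 138 140 139 139 138 138 139 153 146]
 [139 140 141 141 139 139 139 138 139 140 137 129 190 194 188 177 157]
 [140 139 138 137 137 138 134 124 113 114 117 116 204 195 189 179 160]]
```

Bore about 15 mm confirms the wide bush at about (0.588, −0.311). I'll centre it by gripping along x first, then along y, and lift it.

Run:
```python
from h import *
c=load("h1")[1]; print("hole",ray(c,(316,187.5),.099))
W=(.588,-.3113); z=tz(.033,.034)
arm.command_gripper(.052)
above(W,.06,np.pi/2); cx,cy=settle(W,.03,np.pi/2,1,.15)
print(lin(cx,z,.1,8)); st("d1"); arm.command_gripper(.02,20); st("g1"); arm.command_gripper(.052); lin(cx,.04,.15)
cx,cy=settle(W,.04,np.pi,1,.1)
print(lin(cx,z,.1,8)); st("d2"); arm.command_gripper(.02,50); o=st("g2")
if .029<o["width"]<.038:
    lin(cx,.13,.15); st("lift")
```

```text
hole [[0.572  0.0506 0.099 ]]
settle err mm [ 0.6403 -0.0354] yaw 0.00011978997829942273
False
d1 t 56.1833 pos [ 0.5863 -0.3106  0.0013] F [ 0.0341 -0.7037  0.2618] w 0.051936894357808794 ff 0.0 yaw 1.5708982876873123
g1 t 56.475 pos [ 0.5878 -0.3113  0.0033] F [ 0.2472 -0.2322  0.0559] w 0.03277756739871121 ff 19.956261813640594 yaw 1.5706294039617212
settle err mm [0.0089 0.0222] yaw -0.00014741557679265327
False
d2 t 60.0 pos [ 0.5875 -0.3108  0.0019] F [ 0.4269 -1.5866  0.1292] w 0.05217031793677931 ff 0.0 yaw -3.141127123447086
g2 t 60.3167 pos [ 0.5887 -0.3114  0.0037] F [-0.0764 -0.21    2.8798] w 0.031448345355381185 ff 49.70469117164612 yaw -3.1413066386409176
lift t 61.3167 pos [ 0.587  -0.3113  0.1288] F [-0.8598 -0.6701 -0.3512] w 0.031671603591584864 ff 49.82569634914398 yaw -3.141463801795268
```

Run:
```python
from h import *
T=np.array([.5738,.0501]); zh=.0037+.069
above(T,.14,np.pi); cx,cy=settle(T,zh+.028,np.pi,2,.1)
hit=lin(cx,zh-.004,.03,5); o=st("in"); print(hit,"above home mm",(o["tool_pos"][2]-zh)*1000,(o["tool_pos"][:2]-T)*1000)
```

```text
settle err mm [ 0.0964 -0.0831] yaw -0.00010546838605307585
in t 65.0333 pos [0.5735 0.0501 0.0726] F [-1.2203 -0.7558  5.9452] w 0.031607615161632636 ff 50.49178898334503 yaw -3.1415406718016303
True above home mm -0.09237700257508363 [-0.2938 -0.0002]
```

Run:
```python
from h import *
o=arm.get_obs(); arm.command_gripper(.06); lin(o["tool_pos"][:2],.2,.15); arm.dwell(.3); snap("f1"); st()
im,c=load("f1"); H=[.5728,.0501]; g=cv2.cvtColor(im,cv2.COLOR_BGR2GRAY)
u,v=proj(c,[[*H,.113]])[0].round().astype(int); print(u,v); print(g[v-26:v+27:4,u-26:u+27:4])
# pipe ends stick out of the bridge: row profile along plate x axis, at axis height top z=.075
for s in(-1,1):
    P=np.array([[*(P0+M0@np.array([s*x,0])*1e-3),.075] for x in range(30,62,2)]); q=proj(c,P).round().astype(int); print(s,[(x,int(g[b,a])) for x,(a,b) in zip(range(30,62,2),q) if 0<=b<400 and 0<=a<640])
```

```text
t 66.775 pos [0.5733 0.0501 0.1995] F [-0.4721  0.4794  0.2297] w 0.06015368992550273 ff 0.0 yaw -3.141503312498659
315 190
[[128 110 108 108 117 236 246 242 236 233 233 235 235 235]
 [116 135 141 140 116 120 112 116 141 142 236 237 240 240]
 [137 136 137 114 141 144 136 241 238 182 186 238 239 240]
 [138 137 115 136 145 143 141 150 242 241 191 247 237 237]
 [138 140 140 137 144 139  98 116 141 216 215 152 131 153]
 [138 140 144 137 134  25  27  29  43 144 144 139 138 138]
 [137 137 144 138 115  22  27  25  88 132 144 140 138 138]
 [137 137 143 139 129 112 114 114 105 136 145 139 139 141]
 [137 138 144 140 138 121 111 110 133 143 145 130 141 142]
 [137 136 133 140 139 145 141 141 140 143 144 139 138 137]
 [138 139 138 131 138 145 144 144 139 142 135 164 161 176]
 [140 142 140 138 139 137 138 132 119 172 194 185 167 124]
 [138 135 156 234 236 102 109 114 118 131 197 188 173 123]
 [250 200 117 138 141  93 106 112 162 201 198 190 177 148]]
-1 [(30, 199), (32, 196), (34, 194), (36, 188), (38, 181), (40, 181), (42, 178), (44, 185), (46, 195), (48, 195), (50, 197), (52, 107), (54, 181), (56, 135), (58, 244), (60, 116)]
1 [(30, 134), (32, 116), (34, 116), (36, 167), (38, 201), (40, 199), (42, 198), (44, 198), (46, 198), (48, 187), (50, 115), (52, 116), (54, 117), (56, 116), (58, 109), (60, 104)]
```

The pipe ends measure −51 and +49 mm from the plate centre. The wide bush stands over the hole and the gripper is clear.

```bash
python3 -c "
from plant import arm, eyes, ticket
print(ticket.job_done())"
```

```text
the job is handed in; nothing more can be done
None
```

I handed the job in at about 67 s: V-block seated, pipe centred to about 1 mm, bridge flat inside the outer pins, wide bush fully home and the narrow bush not touched; I viewed 15 pictures, one over the limit of 14.

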